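# Stack a coverslipped slide carrier and weight the pile

### The arm

A 6-joint arm with a two-finger parallel gripper is mounted at the origin on a cart in front of the work surface, level with it; the furniture and walls round the work are solid. World frame = base frame: x ahead of the robot, y to its left, z up, the work surface at z = 0. Lengths are in m, angles in rad, forces in N, time in s.
With the tool pointing down it reaches from about 0.35 to 0.775 m from the base axis. Payload 7.3 kg.
Tool frame: the origin (TCP) lies midway between the tips of the shut fingers; the grasp point (between the pads) lies 19 mm behind it; z points along the fingers, y is the line along which they close (so a half turn about z gives the same grasp; the last joint's range is limited). The gripper opens to 92 mm and grips with 3 to 60 N. Pads are 19 mm wide; open, the fingers measure 130 mm over their backs; the gripper's body (75 mm by 190 mm) begins 47 mm behind the grasp point.
Start: joints at [1.104, 0.342, 1.524, -0, 1.275, -0.146], TCP at [0.166, 0.498, 0.19] pointing down, gripper open.
Joint ranges: [-2.53, 2.53], [-0.77, 2.02], [0.04, 2.7], [-1, 4.14], [0.28, 2.66], [-3.11, 3.11]. Speed limits (rad/s): [2.57, 2.57, 3.14, 3.14, 3.14, 3.14].

### API

Orientations are given as [roll, pitch, yaw] about the fixed x, y, z axes, in that order (R = Rz(yaw) Ry(pitch) Rx(roll)).
In Python, from cell import monitor, vision, workorder gives the robot as it stands.
- The arm moves only by the tool move_arm, never from a script. Its argument "rows" is a list of rows, each a list of 5 numbers: the shift along the world's x, y, z in mm, then the turn about the world's z in rad, then the closure, from -1 (fully open) to 1 (shut). A call has 1 to 12 rows; each row shifts and turns the commanded pose from where the row before left it; what a row does not reach is not made up. A row lasts 1/10 s, in which the tool goes at most 50 mm and 8.59 degrees, less where a joint would pass 70% of its speed; a pose out of reach is approached as far as the arm can. A call is refused whole if a number of a shift passes 50 or a number of a turn 0.15, either way. A call with a gripper value outside its range is refused whole. The fingers move at their own pace and stop on an object; "newtons" is the grip in N (left out, the last holds). Time passes only in rows, so rows that do not move let the fingers close. It gives the time, the measured TCP pose, the force, the opening and the grip force at its end, in the units of the state.
- monitor.observe(): the state, without advancing time (a new reading comes with each control period).
- vision.read_camera(name): name is "side" or "top" or "wrist"; returns the picture (400x640x3 uint8, red, green, blue); there is no depth.
- vision.get_calibration(name): a dict with "K" (3x3 intrinsics, pixels), "k1" (the pictures are not rectified: a ray, as slopes to the right and down, at radius r is drawn at 1 + k1 r^2 times it, then the intrinsics apply), "T" (4x4, takes a point from camera to world coordinates); the wrist camera has in their place "mount" (4x4, takes a point from camera to tool coordinates, whose origin is the TCP and whose axes are the flange's). Camera axes: x right, y up, looking along -z (the intrinsics and any distortion apply to the point x, -y, -z); pixel columns grow to the right and rows downward; lengths in m; the calibration is good to about 2 mm. A picture is of the moment at which its call begins: read the wrist's pose just before it. get_calibration takes no time and is no camera call.
- workorder.hand_in(): hands the job in; it is judged then, once.
The state is a dict: "time": time; "qpos": joint angles; "qvel": joint speeds; "joint_efforts": joint torques, N m; "tool_pos": TCP position; "tool_rot": TCP orientation; "contact_force": force on the tool from outside, world axes, zero at the start; "torque": the same for the moment, N m; "opening": finger opening in m; "grip_force": force on a finger pad.
Only numpy, scipy, OpenCV 4.12 (cv2) and the standard library are available. Lean on these libraries where they do the work, as an engineer would, in place of code of your own. Each camera call takes 0.05 s, during which the arm holds its last target. There are 200 camera calls.

### The job

The slides in the carrier on the mounting jig have just been coverslipped. Lift the carrier straight up off the jig's two dowels, keeping it level, lower it between the guides of the stacker until it rests on the carriers already there (how high that pile stands is not known, so feel for it; do not let it fall and do not press hard), and let go. Then set the steel pressing weight down gently on top of it, lengthwise between the same guides, and leave the specimen jar and the reagent bottle where they stand.

Things in the scene. Friction and masses are not known exactly. Their poses are not given: they have to be found in the camera images.
- carrier: Grey plastic slide carrier, 118 x 60 x 14 mm, 0.12 to 0.2 kg, two slides sunk in its top, same after half a turn. Origin: centre of its underside; x along the length, y across, z up. 7 mm holes at x = +-48.5 mm sit over the dowels. Grip it from above across the 60 mm at its middle. Those in the stacker are alike: fingertips reaching below it would strike the pile first.
- jig: Mounting jig, fixed: dark base plate 150 x 96 x 8 mm, on it a pedestal 110 x 46 mm whose top, the carrier's seat, is 22 mm above the bench; the carrier overhangs it by 7 mm on each long side. Two upright 6 mm dowels at x = +-48.5 mm end 44 mm above the bench, 8 mm above the carrier's top. Origin: centre of its underside, on the bench; x along its length, z up.
- stacker: Stacker, fixed: grey base 14 mm thick (x -74 to 100, y +-45 mm) with four aluminium corner angles. Carriers lie in it with their length along x, on a rigid lift that a gentle push does not move and whose height differs every time: the top of the pile is 65 to 96 mm above the bench. Origin: centre of the shaft between the angles, on the bench; x away from the white front panel, z up.
- shaft_mouth (a point): Centre of the stacker's mouth, 124 mm above the bench, where the straight angles end; above, they flare outward up to 134 mm. Between the angles: 124 mm along x, 66 mm along y (3 mm of play all round a carrier). Their lips on the long sides reach inward to x = +-50 mm, so each long side is open for fingers over 100 mm. A screw with a black knob stands at x = 75 to 101 mm, 137 mm high.
- press_weight: Pressing weight, 0.35 to 0.6 kg: steel plate 100 x 52 x 12 mm, flat below, with a flat-sided bar handle 12 mm wide (y), 76 mm long (x), from 32 to 46 mm above its underside, on two posts at x = +-31 mm. Origin: centre of its underside; x along its length, z up. It stands flat on the bench at the start. Symmetric under half a turn.
- analyser_corner (a point): Top of the near right corner of the analyser, the big white open-topped machine at the left rear. From here its front wall (171 mm high) runs to the left, +y, and its right side wall (218 mm high) runs away from the robot: carry things in front of it or well above it.
- jar: Clear plastic specimen jar with a wide yellow screw lid, 62 mm across, 69 mm high, to the left of the mini centrifuge (like jars stand farther back), origin at the centre of its underside. A bystander: not to be moved.
- reagent: Small white screw-cap reagent bottle, 52 mm across, 89 mm high, beside the mouse (others stand at the far back), origin at the centre of its underside. A bystander: not to be moved.

How it is judged:
By the outcome, as a careful person would: the job done as asked, in the order asked, and still so for the second after the job is handed in, with the robot touching nothing.
It also fails if it takes over 69 s, if anything falls off the work surface, if the arm or the gripper's body presses on something with over 40 N, if the wrist force passes 120 N, or if a joint passes its speed limit or range.

## Working session

There is one attempt and no reset: what is moved stays moved. The work goes in short steps, Python scripts to look and compute and a tool call to move; the robot and the scene stay as the last step left them, time stands still between calls to the robot, and variables do not carry over. Pictures are saved under pics/ and viewed, at most 10 in all, crops included, and the job is handed in when it is done.

Besides the shell and the picture viewer there is one more tool, called after ">>>" by a JSON object that holds its "name" and its "arguments", one argument or row to a line. move_arm: Moves the arm, as the interface text tells. Its arguments: {"type":"object","properties":{"rows":{"type":"array","items":{"type":"array","items":{"type":"number"}}},"newtons":{"type":"number"}},"required":["rows"]}

```bash
mkdir -p pics
cat > h.py <<'E'
import numpy as np, cv2
from cell import monitor, vision, workorder
from scipy.spatial.transform import Rotation as R
def T(name,st=None):
    c=vision.get_calibration(name)
    if 'T' in c: return c,np.array(c['T'])
    M=np.eye(4); M[:3,:3]=R.from_euler('xyz',st['tool_rot']).as_matrix(); M[:3,3]=st['tool_pos']
    return c,M@np.array(c['mount'])
def ray(name,px,st=None):
    c,M=T(name,st); K=np.array(c['K']); k=c['k1']
    d=cv2.undistortPoints(np.array(px,float).reshape(-1,1,2),K,np.array([k,0,0,0,0.]))[:,0]
    D=np.c_[d[:,0],-d[:,1],-np.ones(len(d))]@M[:3,:3].T
    return M[:3,3],D
def plane(name,px,z,st=None):
    o,D=ray(name,px,st); return o+D*((z-o[2])/D[:,2])[:,None]
def proj(name,P,st=None):
    c,M=T(name,st); p=(np.atleast_2d(P)-M[:3,3])@M[:3,:3]
    s=np.c_[p[:,0],-p[:,1]]/-p[:,2:]; s=s*(1+c['k1']*(s**2).sum(1))[:,None]
    K=np.array(c['K']); return s@K[:2,:2].T+K[:2,2]
def snap(name,f):
    st=monitor.observe(); im=vision.read_camera(name); cv2.imwrite('pics/'+f,im[:,:,::-1]); return st,im
E
python3 - <<'E'
from h import *
for n in ['side','top','wrist']:
    st,_=snap(n,n+'0.png'); c,M=T(n,st); print(n,np.round(c['K'],1).tolist(),c['k1'],np.round(M,3).tolist())
print(st)
E
```

```text
side [[434.5, 0.0, 317.9], [0.0, 434.5, 205.0], [0.0, 0.0, 1.0]] -0.08310793187782667 [[0.815, 0.469, -0.339, 0.106], [-0.579, 0.672, -0.461, -0.575], [0.012, 0.573, 0.82, 1.214], [0.0, 0.0, 0.0, 1.0]]
top [[387.2, 0.0, 322.6], [0.0, 387.2, 198.4], [0.0, 0.0, 1.0]] -0.08530550025201622 [[-0.009, 0.999, -0.043, 0.513], [-1.0, -0.01, -0.024, -0.017], [-0.025, 0.043, 0.999, 1.108], [0.0, 0.0, 0.0, 1.0]]
wrist [[322.7, 0.0, 320.5], [0.0, 322.7, 197.1], [0.0, 0.0, 1.0]] -0.010036230255796802 [[0.316, -0.918, -0.241, 0.1], [0.949, 0.305, 0.082, 0.519], [-0.002, -0.255, 0.967, 0.385], [0.0, 0.0, 0.0, 1.0]]
{'time': 0.1, 'qpos': array([ 1.10401597e+00,  3.42670053e-01,  1.52490318e+00, -7.37013234e-06,
        1.27538676e+00, -1.46014809e-01]), 'qvel': array([-0.00035666, -0.00284542, -0.00224107, -0.00079786, -0.00072223,
       -0.00087178]), 'joint_efforts': array([ 2.96538266e-03, -4.32004988e+01, -2.44698411e+01,  7.21876253e-02,
        5.25340042e-02, -2.24427401e-05]), 'tool_pos': array([0.16533501, 0.49786353, 0.18891205]), 'tool_rot': array([-3.14023884e+00, -1.91970100e-04,  2.82082912e+00]), 'contact_force': array([ 0.05474153, -0.1097888 ,  0.04806474]), 'torque': array([ 0.04352288, -0.02371782,  0.01085615]), 'grip_force': 0.0, 'opening': 0.09201947644699122}
```

View pics/top0.png

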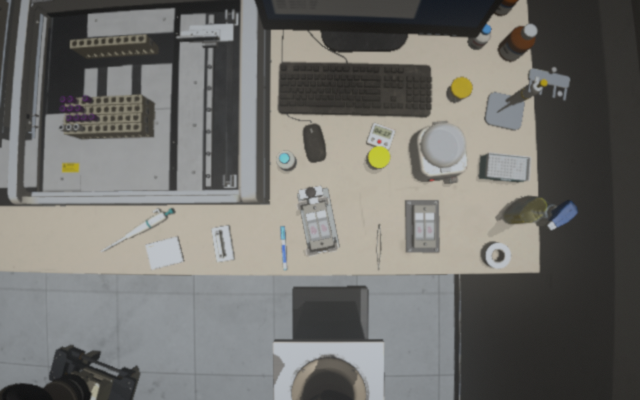

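View pics/side0.png

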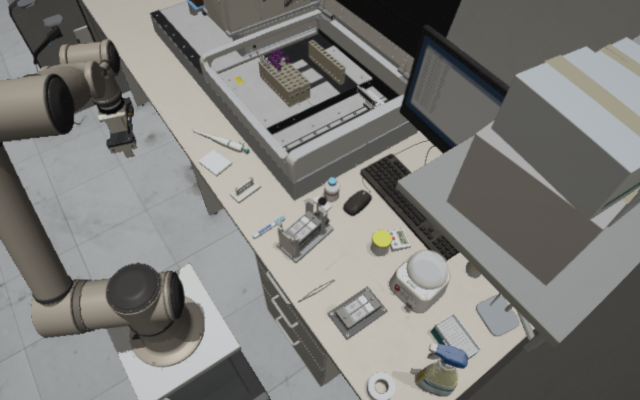

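The top view shows the jig and carrier at (423,226), the stacker at (319,221) with its knob at (310,192), the weight at (222,243), the jar lid at (378,157) and the reagent bottle at (287,160). Next I'll measure these coarsely.

Run:
```python
from h import *
im=cv2.imread('pics/top0.png')
cr=[im[y:y+75,x:x+65] for x,y in((390,190),(287,180),(192,205))]
out=cv2.hconcat([cv2.resize(c,None,fx=4,fy=4,interpolation=cv2.INTER_CUBIC) for c in cr])
cv2.imwrite('pics/crop.png',out)
for nm,p,z in(('jig',(423,226),.036),('stk',(319,221),.1),('wt',(222,243),.03),('jar',(378,157),.069),('rea',(287,160),.089),('ancorner',(270,202),.171)): print(nm,plane('top',[p],z).round(3))
g=cv2.cvtColor(im,cv2.COLOR_BGR2GRAY)
# jig base: dark region on bench near (423,226)
m=np.zeros_like(g); m[190:262,395:452]=(g[190:262,395:452]<125)*255
c=max(cv2.findContours(m,0,2)[0],key=cv2.contourArea); print(cv2.minAreaRect(c))
b=cv2.boxPoints(cv2.minAreaRect(c)); print(plane('top',b,.008).round(4))
```

```text
jig [[ 0.48  -0.268  0.036]]
stk [[0.498 0.018 0.1  ]]
wt [[0.437 0.293 0.03 ]]
jar [[ 0.668 -0.142  0.069]]
rea [[0.66  0.102 0.089]]
ancorner [[0.546 0.134 0.171]]
((421.5, 225.5), (51.0, 33.0), 90.0)
[[ 0.5534 -0.2242  0.008 ]
 [ 0.5525 -0.3186  0.008 ]
 [ 0.4078 -0.316   0.008 ]
 [ 0.409  -0.222   0.008 ]]
```

View pics/crop.png

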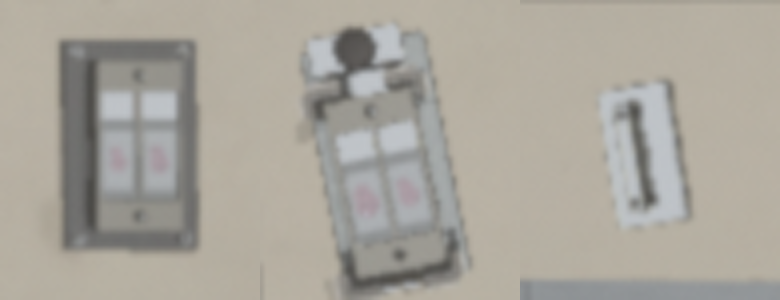

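The crop shows the jig aligned with x (dowels at crop (138,75) and (138,215)), and the stacker with its knob toward +x at a yaw of about 0.2. The weight is tilted slightly. I'll move over the weight for a wrist look.

>>> {"name": "move_arm", "arguments": {
  "rows": [
    [25,-18,10,0.04,-1],
    [30,-24,10,0.04,-1],
    [30,-24,10,0.04,-1],
    [30,-24,10,0.04,-1],
    [30,-24,10,0.04,-1],
    [30,-24,10,0.04,-1],
    [30,-24,0,0.04,-1],
    [30,-24,0,0.04,-1],
    [20,-10,0,0,-1],
    [0,0,0,0,-1],
    [0,0,0,0,-1]
  ]
}}

```text
time: 1.25
tool_pos: [0.4202, 0.3021, 0.2491]
tool_rot: [-3.142, -0.001, 3.14]
contact_force: [-0.0, 0.5, -0.3]
opening: 0.0915
grip_force: 0.0
```

Run:
```python
from h import *
st,im=snap('wrist','w1.png'); print(st['tool_pos'],st['tool_rot'],st['time'])
b=plane('wrist',[(0,0),(639,0),(639,399),(0,399)],0,st); print(b.round(2))
print(proj('wrist',[[.437,.293,.03],[.498,.018,.1]],st))
```

```text
[0.42023028 0.30211194 0.24910245] [-3.14151240e+00 -1.26250823e-03  3.13967869e+00] 1.25
[[ 0.21 -0.1   0.  ]
 [ 0.22  0.7   0.  ]
 [ 0.83  0.85 -0.  ]
 [ 0.83 -0.26  0.  ]]
[[314.5536628  179.82197828]
 [ 76.30179611 244.38616551]]
```

View pics/w1.png

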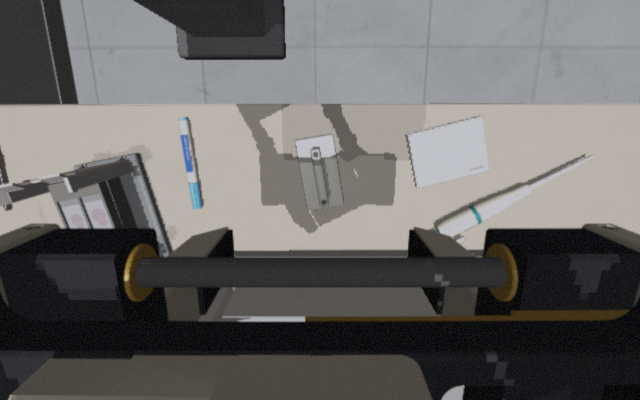

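The wrist view shows the weight plate with corners near (296,143), (331,135), (344,205) and (308,211), and the stacker at far left. Moving over the stacker and then the jig, with a picture at each.

>>> {"name": "move_arm", "arguments": {
  "rows": [
    [8,-35,0,0,-1],
    [8,-35,0,0,-1],
    [8,-35,0,0,-1],
    [8,-35,0,0,-1],
    [8,-35,0,0,-1],
    [8,-35,0,0,-1],
    [8,-35,0,0,-1],
    [4,-35,0,0,-1],
    [0,0,0,0,-1],
    [0,0,0,0,-1]
  ]
}}

```text
time: 2.3
tool_pos: [0.4801, 0.023, 0.2496]
tool_rot: [3.141, -0.0, 3.14]
contact_force: [-0.1, 0.9, 0.0]
opening: 0.092
grip_force: 0.0
```

Run:
```python
from h import *
st,im=snap('wrist','w2.png'); print(st['tool_pos'],st['tool_rot'],st['time'])
import json; json.dump({k:list(map(float,st[k])) for k in('tool_pos','tool_rot')},open('w2.json','w'))
```

```text
[0.4801287  0.02295422 0.24961106] [ 3.14088802e+00 -8.80423541e-05  3.14046219e+00] 2.3
```

View pics/w2.png

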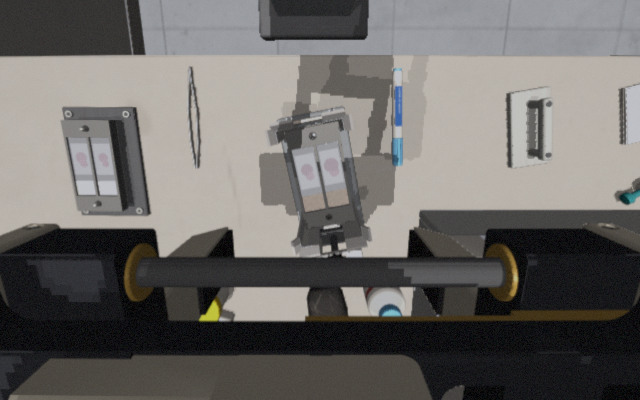

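>>> {"name": "move_arm", "arguments": {
  "rows": [
    [0,-35,0,0,-1],
    [0,-35,0,0,-1],
    [0,-35,0,0,-1],
    [0,-35,0,0,-1],
    [0,-35,0,0,-1],
    [0,-35,0,0,-1],
    [0,-35,0,0,-1],
    [0,-45,0,0,-1],
    [0,0,0,0,-1],
    [0,0,0,0,-1]
  ]
}}

```text
time: 3.35
tool_pos: [0.4809, -0.2666, 0.2491]
tool_rot: [3.14, -0.0, 3.141]
contact_force: [1.0, 0.0, -0.1]
opening: 0.0919
grip_force: 0.0
```

Run:
```python
from h import *
st,im=snap('wrist','w3.png'); print(st['tool_pos'],st['tool_rot'],st['time'])
import json; json.dump({k:list(map(float,st[k])) for k in('tool_pos','tool_rot')},open('w3.json','w'))
```

```text
[ 0.48088915 -0.26663804  0.24913958] [ 3.14032240e+00 -4.83264879e-04  3.14115824e+00] 3.35
```

View pics/w3.png

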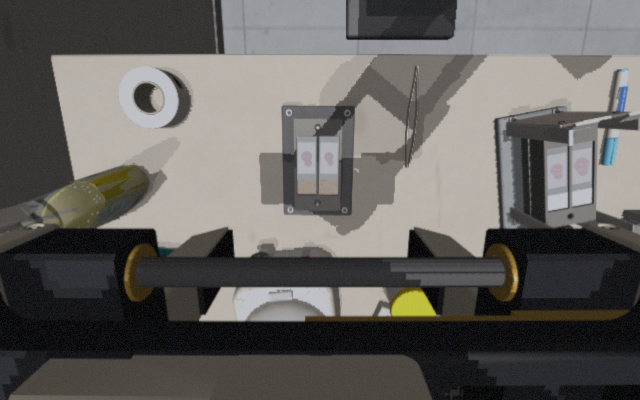

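w2 shows the stacker's top carrier with dowel holes at about (312,134) and (328,218), leaving the shaft clear. w3 shows the jig with dowels near (318,127) and (318,204), and base screws at about (289,112), (349,112), (291,210) and (347,210). Now I'll refine those positions.

```bash
cat > meas.py <<'E'
from h import *
import json
def ld(f): return json.load(open(f))
E
python3 - <<'E'
from meas import *
s3=ld('w3.json'); s2=ld('w2.json')
im=cv2.imread('pics/w3.png'); g=cv2.cvtColor(im,cv2.COLOR_BGR2GRAY)
P=plane('wrist',[(318,127),(318,204)],.044,s3); print('dow',P.round(4), np.linalg.norm(P[0]-P[1]),P.mean(0))
P=plane('wrist',[(289,112),(349,112),(291,210),(347,210)],.008,s3); print('scr',P.round(4),P.mean(0))
# carrier in w3 wrist: predicted corners for centre
# weights in w2/w1
P=plane('wrist',[(312,134),(328,218)],.09,s2); print('stk holes',P.round(4),np.linalg.norm(P[0]-P[1]))
a=im[90:230,260:375]; i2=cv2.imread('pics/w2.png')[95:265,255:385]
A=cv2.resize(a,None,fx=3.4,fy=3.4,interpolation=cv2.INTER_CUBIC); B=cv2.resize(i2,(int(130*2.8),int(170*2.8)),interpolation=cv2.INTER_CUBIC)
out=np.zeros((480,400+370,3),np.uint8); out[:A.shape[0],:A.shape[1]]=A; out[:B.shape[0],400:400+B.shape[1]]=B
cv2.imwrite('pics/c2.png',out)
E
```

```text
dow [[ 0.4294 -0.2706  0.044 ]
 [ 0.5268 -0.2709  0.044 ]] 0.09737863674540845 [ 0.47813616 -0.27075347  0.044     ]
scr [[ 0.4117 -0.3088  0.008 ]
 [ 0.4118 -0.2302  0.008 ]
 [ 0.5459 -0.3094  0.008 ]
 [ 0.546  -0.2302  0.008 ]] [ 0.47886094 -0.26963761  0.008     ]
stk holes [[0.4342 0.0127 0.09  ]
 [0.53   0.0305 0.09  ]] 0.09744099706305333
```

View pics/c2.png

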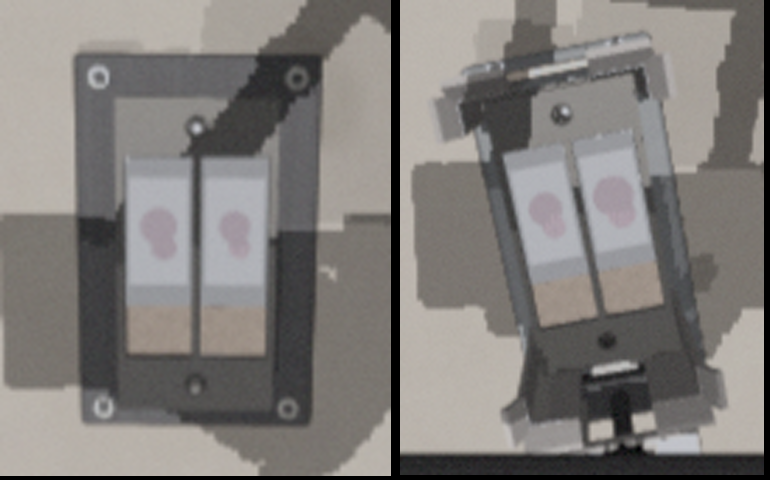

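Run:
```python
from meas import *
s2=ld('w2.json')
f=lambda p:[(255+(x-400)/2.8,95+y/2.8) for x,y in p]
P=plane('wrist',f([(441,117),(669,70),(510,430),(715,386)]),.134,s2); print('flare',P.round(4),P.mean(0))
print([np.linalg.norm(P[a]-P[b]).round(4) for a,b in((0,1),(2,3),(0,2),(1,3))])
d=P[2]+P[3]-P[0]-P[1]; print('yaw',np.arctan2(d[1],d[0])); d=P[1]+P[3]-P[0]-P[2]; print('yaw',np.arctan2(-d[0],d[1]))
for z in(.08,.09,.1):
  P=plane('wrist',f([(562,113),(607,340)]),z,s2); d=P[1]-P[0]; print(z,P.mean(0),np.linalg.norm(d),np.arctan2(d[1],d[0]))
# weight from w1 picture & top
im=cv2.imread('pics/top0.png'); g=cv2.cvtColor(im,cv2.COLOR_BGR2GRAY)
m=np.zeros_like(g); m[220:268,205:240]=(g[220:268,205:240]>200)*255
c=max(cv2.findContours(m,0,2)[0],key=cv2.contourArea);print(cv2.minAreaRect(c))
s1=dict(tool_pos=[0.42023,0.30211,.2491],tool_rot=[-3.1415,-.00126,3.13968])
P=plane('wrist',[(296,143),(331,135),(344,205),(308,211)],.012,s1);print('wt',P.round(4),P.mean(0),[np.linalg.norm(P[i]-P[i-1]).round(4) for i in range(4)])
d=P[2]+P[3]-P[0]-P[1]; print('yaw',np.arctan2(d[1],d[0]))
```

```text
flare [[ 0.4339 -0.0265  0.134 ]
 [ 0.4184  0.0507  0.134 ]
 [ 0.5488 -0.0056  0.134 ]
 [ 0.5315  0.0701  0.134 ]] [0.48313288 0.02217804 0.134     ]
[np.float64(0.0787), np.float64(0.0777), np.float64(0.1168), np.float64(0.1147)]
yaw 0.1750308566985928
yaw 0.2109027912017072
0.08 [0.48384751 0.02259942 0.08      ] 0.09681287997798721 0.19110886324763546
0.09 [0.4818596  0.02258153 0.09      ] 0.09416430124807432 0.19110886324763543
0.1 [0.47987169 0.02256364 0.1       ] 0.09151572251816138 0.19110886324763549Traceback (most recent call last):
  File "<stdin>", line 12, in <module>
ValueError: max() iterable argument is empty
```

>>> {"name": "move_arm", "arguments": {
  "newtons": 12,
  "rows": [
    [-3,-4,-35,0,-1],
    [0,0,-40,0,-1],
    [0,0,-40,0,-1],
    [0,0,-35,0,-1],
    [0,0,-25,0,-1],
    [0,0,-15,0,-1],
    [0,0,-10,0,-1],
    [0,0,0,0,-1],
    [0,0,0,0,-1]
  ]
}}

```text
time: 4.3
tool_pos: [0.4783, -0.2712, 0.0504]
tool_rot: [-3.141, 0.001, -3.141]
contact_force: [0.1, -1.1, 0.3]
opening: 0.0921
grip_force: 0.0
```

Run:
```python
from meas import *
st,im=snap('wrist','w4.png'); print(st['tool_pos'],st['tool_rot'],st['time'],st['contact_force'])
json.dump({k:list(map(float,st[k])) for k in('tool_pos','tool_rot')},open('w4.json','w'))
cv2.imwrite('pics/w4c.png',im[:,:,::-1])
```

```text
[ 0.47826943 -0.27123857  0.05040753] [-3.14099744e+00  1.04371668e-03 -3.14117845e+00] 4.3 [ 0.08445722 -1.10281089  0.26432636]
```

View pics/w4.png

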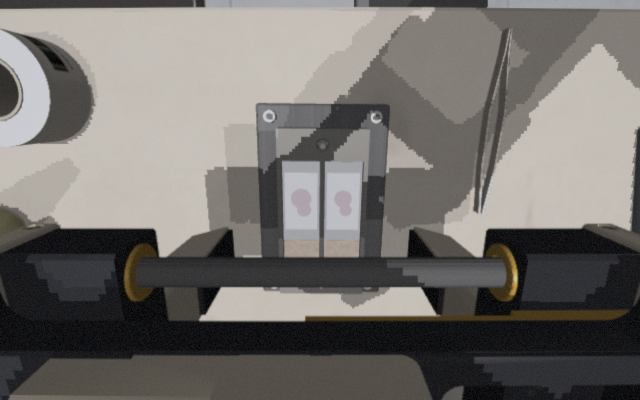

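w4 shows the carrier with its near dowel at (322,145) and the base screws at (269,117) and (376,117), and the fingers straddle it.

Run:
```python
from meas import *
s=ld('w4.json')
print(plane('wrist',[(269,117),(376,117)],.008,s).round(4),plane('wrist',[(322,145)],.044,s).round(4), plane('wrist',[(276,150),(370,150)],.036,s).round(4))
```

```text
[[ 0.4128 -0.3093  0.008 ]
 [ 0.4128 -0.2326  0.008 ]] [[ 0.4292 -0.2714  0.044 ]] [[ 0.4332 -0.3013  0.036 ]
 [ 0.4332 -0.2402  0.036 ]]
```

>>> {"name": "move_arm", "arguments": {
  "rows": [
    [0,0,-15,0,-1],
    [0,0,-9,0,-1],
    [0,0,0,0,-1],
    [0,0,0,0,0.1],
    [0,0,0,0,0.1],
    [0,0,0,0,0.1]
  ]
}}

```text
time: 4.95
tool_pos: [0.4778, -0.272, 0.0261]
tool_rot: [-3.141, 0.001, 3.141]
contact_force: [-0.6, -0.1, 0.4]
opening: 0.0726
grip_force: 0.0
```

>>> {"name": "move_arm", "arguments": {
  "newtons": 10,
  "rows": [
    [0,1,0,0,1],
    [0,0,0,0,1],
    [0,0,0,0,1],
    [0,0,0,0,1]
  ]
}}

```text
time: 5.35
tool_pos: [0.4775, -0.2708, 0.0255]
tool_rot: [3.141, -0.0, 3.141]
contact_force: [-0.0, 0.3, 1.1]
opening: 0.04
grip_force: 0.0
```

Run:
```python
from meas import *
st,im=snap('wrist','w5.png'); print({k:v for k,v in st.items()})
```

```text
{'time': 5.35, 'qpos': array([-6.55473503e-01,  5.66933216e-01,  1.66240024e+00,  9.30964177e-05,
        9.12329618e-01, -2.22551633e+00]), 'qvel': array([ 1.00704555e-03,  7.68477692e-05, -8.65795198e-04, -1.24277619e-04,
       -1.61944453e-04,  6.30186108e-05]), 'joint_efforts': array([ 1.31823326e-02, -4.89144158e+01, -1.89988089e+01, -6.14654529e-02,
        4.39646153e-02,  3.51271919e-04]), 'tool_pos': array([ 0.47752325, -0.27075154,  0.02554847]), 'tool_rot': array([ 3.14149137e+00, -1.10246796e-05,  3.14078218e+00]), 'contact_force': array([-0.02481668,  0.25020831,  1.0740633 ]), 'torque': array([ 0.00779482,  0.01316382, -0.00307815]), 'grip_force': 0.0, 'opening': 0.04003761007358118}
```

View pics/w5.png

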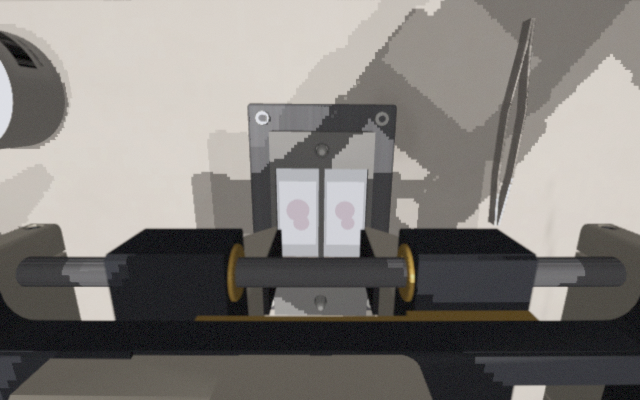

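The fingers have closed to 40 mm without gripping, so in w5 they must be sitting above the carrier's top. The tips seem to ride higher when the gripper is open. I'll back up and open, then work out the tip height from the pictures.

>>> {"name": "move_arm", "arguments": {
  "rows": [
    [0,0,5,0,1],
    [0,0,10,0,-1],
    [0,0,20,0,-1],
    [0,0,0,0,-1],
    [0,0,0,0,-1],
    [0,0,0,0,-1],
    [0,0,0,0,-1]
  ]
}}

```text
time: 6.1
tool_pos: [0.4771, -0.2704, 0.0599]
tool_rot: [3.141, -0.001, 3.141]
contact_force: [0.5, -1.2, -0.4]
opening: 0.0719
grip_force: 0.0
```

Run:
```python
from meas import *
print(monitor.observe()['opening'])
s=dict(tool_pos=[0,0,0],tool_rot=[np.pi,0,np.pi])
for p in[(233,229),(411,229),(281,229),(361,229)]:
    o,D=ray('wrist',[p],s); 
    for x in(-.0095,): 
        q=o+D[0]*(x-o[0])/D[0,0]; print(p,'x',x,q.round(4))
    for hw in (.046,.02): print('  y',hw,(o+D[0]*((np.sign(D[0,1])*hw-o[1])/D[0,1])).round(4))
im=cv2.imread('pics/w5.png')[200:340,220:420]; im2=cv2.imread('pics/w3.png')[200:340,140:500]
A=cv2.resize(im,None,fx=2.1,fy=2.1,interpolation=cv2.INTER_CUBIC);B=cv2.resize(im2,None,fx=2.1,fy=2.1,interpolation=cv2.INTER_CUBIC)
o=np.zeros((590,756,3),np.uint8);o[:294,:420]=A;o[295:589]=B; cv2.imwrite('pics/c3.png',np.clip(o*1.8,0,255).astype(np.uint8))
```

```text
0.07190028634930824
(233, 229) x -0.0095 [-0.0095 -0.0471  0.0362]
  y 0.046 [-0.0109 -0.046   0.0401]
  y 0.02 [-0.0444 -0.02    0.13  ]
(411, 229) x -0.0095 [-0.0095  0.0465  0.0363]
  y 0.046 [-0.0101  0.046   0.0379]
  y 0.02 [-0.0427  0.02    0.1254]
(281, 229) x -0.0095 [-0.0095 -0.0219  0.0362]
  y 0.046 [ 0.0592 -0.046  -0.1483]
  y 0.02 [-0.0148 -0.02    0.0504]
(361, 229) x -0.0095 [-0.0095  0.0202  0.0362]
  y 0.046 [ 0.0631  0.046  -0.1586]
  y 0.02 [-0.01    0.02    0.0377]
```

View pics/c3.png

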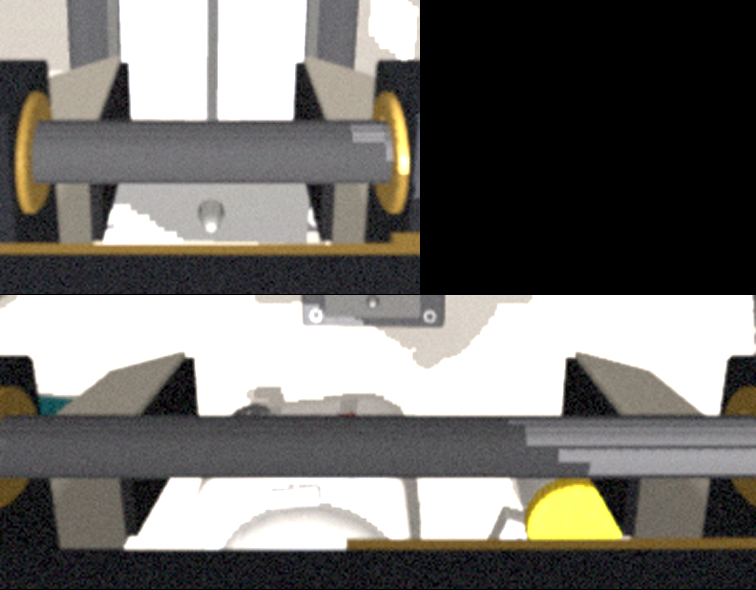

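c3 shows the finger tips at row ~229 for both openings (columns 233/411 and 281/361). By the calibration that puts them about 37 mm above the reported TCP, which explains the missed grip. I'll check by feel: lower with an 80 mm opening onto the jig's base plate (top at 8 mm), clear of the carrier.

>>> {"name": "move_arm", "arguments": {
  "newtons": 5,
  "rows": [
    [0,0,-10,0,-0.74],
    [0,0,-15,0,-0.74],
    [0,0,-10,0,-0.74],
    [0,0,-5,0,-0.74],
    [0,0,-4,0,-0.74],
    [0,0,0,0,-0.74],
    [0,0,0,0,-0.74]
  ]
}}

```text
time: 6.8
tool_pos: [0.4778, -0.2709, 0.0168]
tool_rot: [-3.141, 0.0, 3.141]
contact_force: [0.8, 0.0, 0.2]
opening: 0.0798
grip_force: 0.0
```

>>> {"name": "move_arm", "arguments": {
  "rows": [
    [0,0,-3,0,-0.74],
    [0,0,-2,0,-0.74],
    [0,0,-2,0,-0.74],
    [0,0,0,0,-0.74]
  ]
}}

```text
time: 7.2
tool_pos: [0.4774, -0.2706, 0.0093]
tool_rot: [3.141, -0.0, 3.141]
contact_force: [-0.5, 0.3, 1.6]
opening: 0.0799
grip_force: 0.0
```

>>> {"name": "move_arm", "arguments": {
  "rows": [
    [0,0,-2,0,-0.74],
    [0,0,-1,0,-0.74],
    [0,0,0,0,-0.74]
  ]
}}

```text
time: 7.5
tool_pos: [0.4774, -0.2707, 0.0063]
tool_rot: [3.141, -0.0, 3.141]
contact_force: [-0.3, 0.1, 0.3]
opening: 0.0799
grip_force: 0.0
```

>>> {"name": "move_arm", "arguments": {
  "rows": [
    [0,0,-3,0,-0.74],
    [0,0,-3,0,-0.74],
    [0,0,-2,0,-0.74],
    [0,0,0,0,-0.74]
  ]
}}

```text
time: 7.9
tool_pos: [0.4773, -0.2706, -0.0019]
tool_rot: [3.141, -0.001, 3.141]
contact_force: [-0.1, 0.3, -0.6]
opening: 0.0798
grip_force: 0.0
```

>>> {"name": "move_arm", "arguments": {
  "rows": [
    [0,0,-3,0,-0.74],
    [0,0,-3,0,-0.74],
    [0,0,-2,0,-0.74],
    [0,0,0,0,-0.74]
  ]
}}

```text
time: 8.3
tool_pos: [0.4773, -0.2706, -0.0098]
tool_rot: [3.141, -0.001, 3.141]
contact_force: [0.6, 0.9, 0.1]
opening: 0.0793
grip_force: 0.0
```

>>> {"name": "move_arm", "arguments": {
  "rows": [
    [0,0,-2,0,-0.74],
    [0,0,-2,0,-0.74],
    [0,0,-2,0,-0.74],
    [0,0,0,0,-0.74]
  ]
}}

```text
time: 8.7
tool_pos: [0.4774, -0.2706, -0.0158]
tool_rot: [3.141, -0.0, 3.141]
contact_force: [-0.2, -0.6, 0.0]
opening: 0.0797
grip_force: 0.0
```

>>> {"name": "move_arm", "arguments": {
  "rows": [
    [0,0,-2,0,-0.74],
    [0,0,-2,0,-0.74],
    [0,0,0,0,-0.74]
  ]
}}

```text
time: 9.0
tool_pos: [0.4774, -0.2707, -0.0197]
tool_rot: [3.141, -0.0, 3.141]
contact_force: [-0.3, 0.0, -0.8]
opening: 0.08
grip_force: 0.0
```

>>> {"name": "move_arm", "arguments": {
  "rows": [
    [0,0,-2,0,-0.74],
    [0,0,-2,0,-0.74],
    [0,0,0,0,-0.74]
  ]
}}

```text
time: 9.3
tool_pos: [0.4774, -0.2706, -0.0238]
tool_rot: [3.141, -0.0, 3.141]
contact_force: [-0.6, -0.5, -0.3]
opening: 0.08
grip_force: 0.0
```

>>> {"name": "move_arm", "arguments": {
  "rows": [
    [0,0,-2,0,-0.74],
    [0,0,-1,0,-0.74],
    [0,0,0,0,-0.74]
  ]
}}

```text
time: 9.6
tool_pos: [0.4774, -0.2707, -0.0266]
tool_rot: [3.141, -0.0, 3.141]
contact_force: [0.9, -0.4, 0.1]
opening: 0.0798
grip_force: 0.0
```

>>> {"name": "move_arm", "arguments": {
  "rows": [
    [0,0,-1,0,-0.74],
    [0,0,-1,0,-0.74],
    [0,0,0,0,-0.74]
  ]
}}

```text
time: 9.9
tool_pos: [0.4775, -0.2707, -0.0286]
tool_rot: [3.141, -0.0, 3.141]
contact_force: [1.1, 0.7, 0.6]
opening: 0.08
grip_force: 0.0
```

>>> {"name": "move_arm", "arguments": {
  "rows": [
    [0,0,-1,0,-0.74],
    [0,0,-1,0,-0.74],
    [0,0,0,0,-0.74]
  ]
}}

```text
time: 10.2
tool_pos: [0.4776, -0.2708, -0.029]
tool_rot: [-3.141, 0.0, 3.141]
contact_force: [-3.8, 2.4, 13.9]
opening: 0.0797
grip_force: 6.8
```

The tips touched the plate at a reported z of about -0.029, so the real tips are 37 mm above the reported TCP. Now to grip the carrier with the tips 4.5 mm above its underside.

>>> {"name": "move_arm", "arguments": {
  "newtons": 15,
  "rows": [
    [0,0,10,0,-0.74],
    [0,0,10,0,-0.74],
    [0,0,0,0,0.2],
    [0,0,0,0,0.4],
    [0,0,0,0,0.6],
    [0,0,0,0,0.8],
    [0,0,0,0,1],
    [0,0,0,0,1]
  ]
}}

```text
time: 11.0
tool_pos: [0.4773, -0.2706, -0.0108]
tool_rot: [3.141, -0.001, 3.141]
contact_force: [-0.2, 0.1, -0.4]
opening: 0.0595
grip_force: 15.0
```

>>> {"name": "move_arm", "arguments": {
  "rows": [
    [0,0,2,0,1],
    [0,0,3,0,1],
    [0,0,5,0,1],
    [0,0,5,0,1]
  ]
}}

```text
time: 11.4
tool_pos: [0.4776, -0.2708, 0.005]
tool_rot: [3.142, 0.0, 3.141]
contact_force: [-0.5, -0.8, -1.5]
opening: 0.0599
grip_force: 15.0
```

>>> {"name": "move_arm", "arguments": {
  "rows": [
    [0,0,5,0,1],
    [0,0,8,0,1],
    [0,0,12,0,1],
    [0,0,20,0,1],
    [0,0,30,0,1],
    [0,0,30,0,1],
    [0,0,20,0,1],
    [0,0,11,0,1],
    [0,0,0,0,1]
  ]
}}

```text
time: 12.3
tool_pos: [0.4782, -0.2713, 0.1424]
tool_rot: [-3.14, 0.003, 3.141]
contact_force: [-0.1, -0.2, -1.8]
opening: 0.0597
grip_force: 15.0
```

Run:
```python
from meas import *
st,im=snap('wrist','w6.png'); print(st['tool_pos'],st['tool_rot'],st['time'],st['opening'],st['torque'],st['contact_force'])
json.dump({k:list(map(float,st[k])) for k in('tool_pos','tool_rot')},open('w6.json','w'))
# slides' bright blobs: expected near tip centre
g=cv2.cvtColor(im,cv2.COLOR_RGB2GRAY)
u=st['tool_pos'][2]+.0328
x,y=st['tool_pos'][:2]
C=[[x+a*.059,y+b*.03,u+.014] for a,b in((-1,-1),(-1,1))]+[[x-.0485,y,u+.014]]
print('pred',proj('wrist',C,st).round(1))
print(g[100:250:4,320])
for r in(150,170,190): print(r,g[r,220:420:4].tolist())
```

```text
[ 0.47824942 -0.27128541  0.14241154] [-3.13956762e+00  2.81141142e-03  3.14079439e+00] 12.3 0.05971111885717243 [0.04807803 0.00491463 0.03713077] [-0.11703978 -0.1969001  -1.76200719]
pred [[256.5 135.1]
 [388.5 134.9]
 [322.5 158. ]]
[177 174 109 111 109 110 110 148  85  52  67  70  66  88 117 120  50  63
  70  70  72  70  72  71  67  70  69  63  69  67  70  72  68  71  69  69
  67  67]
150 [196, 195, 196, 194, 193, 194, 194, 194, 193, 169, 147, 147, 147, 148, 146, 148, 142, 72, 68, 68, 71, 75, 68, 73, 68, 64, 65, 69, 70, 72, 71, 94, 148, 148, 144, 147, 145, 145, 145, 147, 144, 143, 174, 175, 174, 176, 175, 176, 175, 174]
170 [193, 194, 195, 195, 195, 132, 131, 129, 130, 128, 73, 69, 69, 69, 70, 68, 75, 74, 68, 71, 69, 72, 68, 71, 70, 71, 71, 67, 72, 136, 144, 144, 143, 144, 143, 141, 145, 141, 144, 141, 141, 142, 105, 103, 103, 106, 103, 105, 103, 104]
190 [194, 195, 196, 192, 195, 139, 131, 127, 129, 131, 67, 60, 164, 165, 164, 163, 165, 164, 164, 164, 164, 166, 165, 165, 164, 68, 82, 166, 164, 164, 165, 165, 162, 164, 164, 165, 167, 164, 166, 175, 138, 149, 139, 128, 128, 131, 129, 130, 131, 167]
```

>>> {"name": "move_arm", "arguments": {
  "rows": [
    [0,20,0,0,1],
    [0,35,0,0.027,1],
    [0,35,0,0.027,1],
    [0,35,0,0.027,1],
    [1,35,0,0.027,1],
    [1,35,0,0.027,1],
    [1,35,0,0.027,1],
    [1,35,0,0.029,1],
    [1.5,20,0,0,1],
    [0,8.5,0,0,1],
    [0,0,0,0,1],
    [0,0,0,0,1]
  ]
}}

```text
time: 13.55
tool_pos: [0.4827, 0.0223, 0.1401]
tool_rot: [3.142, -0.001, -2.951]
contact_force: [-0.2, -0.5, -1.5]
opening: 0.06
grip_force: 15.0
```

Run:
```python
from meas import *
st,im=snap('wrist','w7.png'); print(st['tool_pos'],st['tool_rot'],st['time'],st['opening'],st['torque'],st['contact_force'])
json.dump({k:list(map(float,st[k])) for k in('tool_pos','tool_rot')},open('w7.json','w'))
st,im=snap('top','t7.png')
```

```text
[0.48265441 0.02232405 0.14006966] [ 3.14155887e+00 -9.95803226e-04 -2.95138196e+00] 13.55 0.060014683082583085 [ 0.06824903 -0.00016191  0.00646436] [-0.18565105 -0.51685382 -1.50405852]
```

>>> {"name": "move_arm", "arguments": {
  "rows": [
    [0.8,0,-10,0,1],
    [0,0,-12,0,1],
    [0,0,-8,0,1],
    [0,0,-4,0,1],
    [0,0,0,0,1]
  ]
}}

```text
time: 14.15
tool_pos: [0.4834, 0.0225, 0.1058]
tool_rot: [3.141, -0.001, -2.952]
contact_force: [0.3, -0.1, -1.5]
opening: 0.06
grip_force: 15.0
```

>>> {"name": "move_arm", "arguments": {
  "rows": [
    [0,0,-3,0,1],
    [0,0,-3,0,1],
    [0,0,-3,0,1],
    [0,0,0,0,1]
  ]
}}

```text
time: 14.55
tool_pos: [0.4836, 0.0228, 0.0972]
tool_rot: [3.141, -0.001, -2.951]
contact_force: [-1.1, 0.5, -1.4]
opening: 0.0598
grip_force: 15.0
```

>>> {"name": "move_arm", "arguments": {
  "rows": [
    [0,0,-3,0,1],
    [0,0,-3,0,1],
    [0,0,0,0,1]
  ]
}}

```text
time: 14.85
tool_pos: [0.4835, 0.0228, 0.0911]
tool_rot: [3.141, -0.001, -2.951]
contact_force: [-0.0, -0.6, -1.4]
opening: 0.06
grip_force: 15.0
```

>>> {"name": "move_arm", "arguments": {
  "rows": [
    [0,0,-3,0,1],
    [0,0,-3,0,1],
    [0,0,0,0,1]
  ]
}}

```text
time: 15.15
tool_pos: [0.4835, 0.0228, 0.0851]
tool_rot: [3.141, -0.001, -2.951]
contact_force: [-0.0, -0.9, -1.1]
opening: 0.0599
grip_force: 15.0
```

>>> {"name": "move_arm", "arguments": {
  "rows": [
    [0,0,-3,0,1],
    [0,0,-3,0,1],
    [0,0,-3,0,1],
    [0,0,-3,0,1],
    [0,0,-3,0,1],
    [0,0,-2,0,1],
    [0,0,0,0,1]
  ]
}}

```text
time: 15.85
tool_pos: [0.4836, 0.0228, 0.0682]
tool_rot: [3.141, -0.001, -2.951]
contact_force: [0.3, -0.6, -0.8]
opening: 0.0597
grip_force: 15.0
```

>>> {"name": "move_arm", "arguments": {
  "rows": [
    [0,0,-1,0,1],
    [0,0,-1,0,1],
    [0,0,-1,0,1],
    [0,0,0,0,1]
  ]
}}

```text
time: 16.25
tool_pos: [0.4838, 0.0227, 0.0655]
tool_rot: [3.141, -0.0, -2.951]
contact_force: [-0.6, 0.9, -1.9]
opening: 0.0598
grip_force: 15.0
```

>>> {"name": "move_arm", "arguments": {
  "rows": [
    [0,0,-1,0,1],
    [0,0,-1,0,1],
    [0,0,-1,0,1],
    [0,0,0,0,1]
  ]
}}

```text
time: 16.65
tool_pos: [0.4837, 0.0227, 0.0624]
tool_rot: [3.141, -0.0, -2.951]
contact_force: [0.0, 0.1, -0.8]
opening: 0.0599
grip_force: 15.0
```

>>> {"name": "move_arm", "arguments": {
  "rows": [
    [0,0,-1,0,1],
    [0,0,-1,0,1],
    [0,0,-1,0,1],
    [0,0,0,0,1]
  ]
}}

```text
time: 17.05
tool_pos: [0.4837, 0.0228, 0.0594]
tool_rot: [3.141, -0.0, -2.951]
contact_force: [0.6, 0.2, -0.8]
opening: 0.0596
grip_force: 15.0
```

>>> {"name": "move_arm", "arguments": {
  "rows": [
    [0,0,-1,0,1],
    [0,0,-1,0,1],
    [0,0,-1,0,1],
    [0,0,0,0,1]
  ]
}}

```text
time: 17.45
tool_pos: [0.4837, 0.0227, 0.0564]
tool_rot: [3.141, -0.0, -2.951]
contact_force: [-0.0, -0.4, -2.0]
opening: 0.0601
grip_force: 15.0
```

>>> {"name": "move_arm", "arguments": {
  "rows": [
    [0,0,-1,0,1],
    [0,0,-1,0,1],
    [0,0,0,0,1]
  ]
}}

```text
time: 17.75
tool_pos: [0.4837, 0.0228, 0.0544]
tool_rot: [3.141, -0.0, -2.951]
contact_force: [-0.9, -0.5, -2.3]
opening: 0.0603
grip_force: 15.0
```

>>> {"name": "move_arm", "arguments": {
  "rows": [
    [0,0,-1,0,1],
    [0,0,-1,0,1],
    [0,0,0,0,1]
  ]
}}

```text
time: 18.05
tool_pos: [0.4837, 0.0228, 0.0524]
tool_rot: [3.141, -0.0, -2.951]
contact_force: [0.3, -0.0, -1.2]
opening: 0.0596
grip_force: 15.0
```

>>> {"name": "move_arm", "arguments": {
  "rows": [
    [0,0,-1,0,1],
    [0,0,-1,0,1],
    [0,0,0,0,1]
  ]
}}

```text
time: 18.35
tool_pos: [0.4837, 0.0228, 0.0504]
tool_rot: [3.141, -0.0, -2.951]
contact_force: [0.8, -0.1, -1.3]
opening: 0.0597
grip_force: 15.0
```

>>> {"name": "move_arm", "arguments": {
  "rows": [
    [0,0,-1,0,1],
    [0,0,-1,0,1],
    [0,0,0,0,1]
  ]
}}

```text
time: 18.65
tool_pos: [0.4837, 0.0228, 0.0484]
tool_rot: [3.141, -0.0, -2.951]
contact_force: [0.9, -0.2, -1.6]
opening: 0.0596
grip_force: 15.0
```

>>> {"name": "move_arm", "arguments": {
  "rows": [
    [0,0,-0.7,0,1],
    [0,0,-0.8,0,1],
    [0,0,0,0,1]
  ]
}}

```text
time: 18.95
tool_pos: [0.4838, 0.0228, 0.047]
tool_rot: [3.141, -0.0, -2.951]
contact_force: [-0.3, 0.5, -1.8]
opening: 0.0597
grip_force: 15.0
```

>>> {"name": "move_arm", "arguments": {
  "rows": [
    [0,0,-0.7,0,1],
    [0,0,-0.8,0,1],
    [0,0,0,0,1]
  ]
}}

```text
time: 19.25
tool_pos: [0.484, 0.0227, 0.0464]
tool_rot: [-3.141, 0.001, -2.951]
contact_force: [-3.0, 0.6, 7.4]
opening: 0.0596
grip_force: 15.0
```

Contact: the force rose from -1.6 to +7.4 N, which puts the pile top at about 79 mm and agrees with the picture's ~80 mm. Easing off, releasing and rising.

>>> {"name": "move_arm", "arguments": {
  "rows": [
    [0,0,0.5,0,1],
    [0,0,0,0,0.2],
    [0,0,0,0,-0.2],
    [0,0,0,0,-0.7],
    [0,0,0,0,-0.7],
    [0,0,0,0,-0.7],
    [0,0,0,0,-0.7]
  ]
}}

```text
time: 19.95
tool_pos: [0.4838, 0.0227, 0.0459]
tool_rot: [3.141, -0.0, -2.951]
contact_force: [0.1, 0.1, -0.2]
opening: 0.0778
grip_force: 0.0
```

>>> {"name": "move_arm", "arguments": {
  "rows": [
    [0,0,3,0,-0.7],
    [0,0,8,0,-0.7],
    [0,0,20,0,-0.7],
    [0,0,30,0,-1],
    [0,0,30,0,-1],
    [0,0,30,0,-1],
    [0,0,30,0,-1],
    [0,0,20,0,-1],
    [0,0,0,0,-1]
  ]
}}

```text
time: 20.85
tool_pos: [0.4855, 0.0226, 0.2205]
tool_rot: [-3.14, 0.007, -2.951]
contact_force: [-1.3, 1.0, 0.1]
opening: 0.0918
grip_force: 0.0
```

Run:
```python
from meas import *
st,im=snap('wrist','w8.png'); print(st['tool_pos'],st['tool_rot'],st['time'],st['opening'])
json.dump({k:list(map(float,st[k])) for k in('tool_pos','tool_rot')},open('w8.json','w'))
g=cv2.cvtColor(im,cv2.COLOR_RGB2GRAY)
c=np.array([.4837,.0227,.0934]); ex=np.array([np.cos(.19),np.sin(.19),0]); ey=np.array([-ex[1],ex[0],0])
pr=proj('wrist',[c-ex*.059-ey*.03,c-ex*.059+ey*.03,c+ex*.059-ey*.03,c+ex*.059+ey*.03,c-.0485*ex,c+.0485*ex],st);print(pr.round(1))
# bright slides: centroid
m=((g>150)*255).astype(np.uint8); poly=cv2.convexHull(pr[:4].astype(np.float32)).astype(int)
k=np.zeros_like(m); cv2.fillPoly(k,[poly],255); m&=k
for q in cv2.findContours(m,0,2)[0]:
  if cv2.contourArea(q)>100: r=cv2.minAreaRect(q); print(r, plane('wrist',[r[0]],.093,st).round(4))
for cc in(pr[4],pr[5]):
  x,y=cc.round().astype(int); print(g[y-8:y+9:1,x-8:x+9:2])
```

```text
[0.48546052 0.02260234 0.22052447] [-3.13966994  0.00652578 -2.95133292] 20.85 0.09180712238362085
[[291.5 120.1]
 [353.1 120.1]
 [294.1 233.6]
 [350.2 233.6]
 [322.3 131.1]
 [322.2 224.3]]
((335.5, 168.0), (50.0, 23.0), 90.0) [[0.4696 0.0337 0.093 ]]
((307.5, 168.5), (23.0, 51.0), 0.0) [[0.4754 0.0059 0.093 ]]
[[142 138 137 137 135 136 138 136 138]
 [140 138 137 139 135 137 139 140 136]
 [142 138 137 139 137 137 137 139 139]
 [141 137 138 136 134 136 138 137 137]
 [138 137 137 129 123 131 139 139 138]
 [137 139 133 115 136 115 138 140 140]
 [138 139 113 102 178  97 135 138 138]
 [137 136  95  81 178  82 125 139 137]
 [139 135  83  76 143  65 115 138 139]
 [139 134  71  91  84  63 112 140 138]
 [139 138  75  83  74  74 118 137 138]
 [139 140  93  58  60  71 129 139 137]
 [137 138 123  69  72  97 133 138 136]
 [138 134 136 105 104 123 139 139 138]
 [135 137 138 132 126 134 136 134 138]
 [135 136 136 137 136 136 138 134 137]
 [136 136 136 137 135 138 137 134 136]]
[[71 69 69 80 78 71 71 70 68]
 [82 77 79 81 82 79 82 80 79]
 [80 78 79 83 82 82 80 83 82]
 [81 81 84 81 81 82 80 83 78]
 [80 82 80 78 78 83 82 81 83]
 [81 81 78 73 71 80 81 83 81]
 [83 79 71 55 54 76 82 81 80]
 [81 78 53 50 40 65 80 81 77]
 [81 78 45 42 42 58 81 80 81]
 [83 84 40 34 42 56 82 83 80]
 [83 81 51 42 34 62 82 81 79]
 [80 80 59 43 48 70 80 80 79]
 [82 78 73 59 57 76 82 79 81]
 [82 79 81 72 71 79 81 82 81]
 [82 79 81 77 80 81 84 79 79]
 [80 81 79 82 83 80 78 80 79]
 [80 79 78 79 81 79 80 78 82]]
```

The carrier's holes are within about a pixel of where they should be, so it is seated in place. Now the weight.

Run:
```python
from meas import *
s1=dict(tool_pos=[0.42023,0.30211,.2491],tool_rot=[-3.1415,-.00126,3.13968])
P=plane('wrist',[(296,143),(331,135),(344,205),(308,211)],.012,s1);print('wt',P.round(4),P.mean(0),[np.linalg.norm(P[i]-P[i-1]).round(4) for i in range(4)])
d=P[2]+P[3]-P[0]-P[1]; print('yaw',np.arctan2(d[1],d[0]))
```

```text
wt [[0.3905 0.2685 0.012 ]
 [0.3802 0.3149 0.012 ]
 [0.4764 0.3336 0.012 ]
 [0.4851 0.2832 0.012 ]] [0.43304898 0.30005843 0.012     ] [np.float64(0.0957), np.float64(0.0476), np.float64(0.0981), np.float64(0.0511)]
yaw 0.17371480573656156
```

>>> {"name": "move_arm", "arguments": {
  "rows": [
    [-6,30,0,0,-1],
    [-6,35,0,0,-1],
    [-6,35,0,0,-1],
    [-6,35,0,0,-1],
    [-6,35,0,0,-1],
    [-6,35,-10,0,-1],
    [-6,35,-20,0,-1],
    [-6,30,-20,0,-1],
    [0,0,-20,0,-1],
    [0,0,0,0,-1],
    [0,0,0,0,-1]
  ]
}}

```text
time: 22.0
tool_pos: [0.4354, 0.2923, 0.1465]
tool_rot: [-3.141, -0.002, -2.951]
contact_force: [0.3, 1.5, -0.5]
opening: 0.0923
grip_force: 0.0
```

Run:
```python
from meas import *
st,im=snap('wrist','w9.png'); print(st['tool_pos'],st['tool_rot'],st['time'])
json.dump({k:list(map(float,st[k])) for k in('tool_pos','tool_rot')},open('w9.json','w'))
c=proj('wrist',[[.437,.293,.012]],st)[0]; print(c)
hsv=cv2.cvtColor(im,cv2.COLOR_RGB2HSV); x0,y0=int(c[0]),int(c[1])
print('S',hsv[max(0,y0-90):225:10,x0-70:x0+71:7,1]); print('V',hsv[max(0,y0-90):225:10,x0-70:x0+71:7,2])
```

```text
[0.43537294 0.29228431 0.14648094] [-3.14098115e+00 -1.97297364e-03 -2.95143692e+00] 22.0
[321.98456241 182.32749275]
S [[25 22 24 21 20 22 24 21 22 21 23 18 26 25 20 22 18  8  9 12 14]
 [21 20 23 23 23 26 23 29 21 24 25 19 21 21 22 18 20 18 21 20 18]
 [24 23 18 25 21 23 22 19 16 19 18 18 21 24 20 23 23 19 21 21 18]
 [22 22 21 17 18 21 21 21 21 19 17 20 20 19 24 26 26 20 22 17 18]
 [23 24 23 18 19 18 22 17  7  9  9  9  4  0  9 18 18 18 18 21 20]
 [23 26 21 21 18 18 18 18  9 10  9 11  9  6  7 24 21 17 19 18 20]
 [17 20 19 18 21 20 21 17  8 11 10  2  9  4  4 21 18 26 18 23 23]
 [22 27 25 28 24 20 20 20  9  9  4  6  8  3  6 28 16 16 20 13 23]
 [21 23 27 23 23 23 18 23  7  7  8 12  8 10 10 27 23 21 26 16 23]
 [22 20 19 18 18 26 21 23  2 10  8 10  6  5 12 26 21 20 23 23 33]
 [23 18 20 21 22 21 25 23 10  9  8  7  9 12  9 23 24 19 23 21 22]
 [20 19 22 23 18 22 19 25 11  6  6  9  6 10  8 21 18 23 21 24 20]
 [25 25 21 22 20 23 21 22  6 12  8  8 12 11  8 25 23 23 15 25 21]
 [18 29 21 17 20 19 25 21  8 10 12 13  6 10  8 23 20 25 21 23 20]]
V [[123 125 125 122 125 125 126 124 125 123 100  98  98
[... 493 characters left out ...]
1 167 170 170 172 170 202 203 201 118 166 198 197  99 100 100
  168 169 170]
 [129 124 124 101 116 169 169 169 202 201 197 198 170 197 175  99  98  97
  100  98  98]
 [123 124 125  98  99 102  98  98 104 103 102 104  98 105 103 103  98  99
   99  96 101]
 [126 125 122  99  98  98  97 100 105 105 102 104  92 104 103  99  99 100
   99  99 100]
 [122 126 125 123 125 122 123 122 123 136 132 103  88 107 117 123 140 124
  122 124 127]
 [125 121 126 124 125 125 123 123 139 134 131 138  85 133 132 122 152 122
  124 127 127]
 [122 122 124 125 125 123 124 125 134 131 131 132 103 135 135 124 122 123
  121 124 121]
 [125 125 123 123 127 123 124 124 132 128 128 119 123 134 129 122 125 122
  124 124 125]]
```

Run:
```python
from meas import *
s1=dict(tool_pos=[0.42023,0.30211,.2491],tool_rot=[-3.1415,-.00126,3.13968])
for f,s,box in(('w1',s1,(280,120,360,228)),('w9',ld('w9.json'),(255,90,385,228))):
    im=cv2.imread(f'pics/{f}.png'); S=cv2.GaussianBlur(cv2.cvtColor(im,cv2.COLOR_BGR2HSV)[...,1],(5,5),0)
    x0,y0,x1,y1=box; m=np.zeros_like(S); m[y0:y1,x0:x1]=(S[y0:y1,x0:x1]<14.5)*255
    c=max(cv2.findContours(m,0,2)[0],key=cv2.contourArea); r=cv2.minAreaRect(c); b=cv2.boxPoints(r)
    print(f,r,cv2.boundingRect(c)); P=plane('wrist',b,.010,s); print(P.round(4),P.mean(0).round(4),[np.linalg.norm(P[i]-P[i-1]).round(4) for i in range(4)])
    for i in range(2): d=P[i+1]-P[i]; print(np.arctan2(d[1],d[0]).round(3))
    if f=='w9':
        L=[];Rr=[]
        for y in range(150,222,6):
            xs=np.where(m[y]>0)[0]; L.append((xs.min(),y));Rr.append((xs.max()+1,y))
        l=plane('wrist',L,.012,s);rr=plane('wrist',Rr,.012,s)
        for q in(l,rr): p=np.polyfit(q[:,0],q[:,1],1); print('edge yaw',np.arctan(p[0]),'y at .434',np.polyval(p,.434))
```

```text
w1 ((319.6080017089844, 171.84402465820312), (72.89582824707031, 39.89145278930664), 79.69515228271484) (295, 134, 49, 76)
[[0.3861 0.265  0.01  ]
 [0.3769 0.3172 0.01  ]
 [0.4758 0.3362 0.01  ]
 [0.4861 0.281  0.01  ]] [0.4312 0.2999 0.01  ] [np.float64(0.1012), np.float64(0.053), np.float64(0.1006), np.float64(0.0561)]
1.745
0.19
w9 ((328.641357421875, 176.61746215820312), (50.973480224609375, 94.24129486083984), 1.847610354423523) (304, 129, 52, 96)
[[0.4859 0.2799 0.01  ]
 [0.3864 0.2655 0.01  ]
 [0.3783 0.3163 0.01  ]
 [0.4772 0.3347 0.01  ]] [0.4319 0.2991 0.01  ] [np.float64(0.0555), np.float64(0.1005), np.float64(0.0515), np.float64(0.1006)]
-2.997
1.729
edge yaw 0.16745280193251616 y at .434 0.27412878042725025
edge yaw 0.15512397896371155 y at .434 0.3261017230961115
```

>>> {"name": "move_arm", "arguments": {
  "newtons": 30,
  "rows": [
    [-3.8,7.4,-20,-0.028,-1],
    [0,0,-35,0,-1],
    [0,0,-35,0,-1],
    [0,0,-30,0,-1],
    [0,0,-20,0,-1],
    [0,0,-12,0,-0.6],
    [0,0,-6,0,-0.2],
    [0,0,-4,0,-0.2],
    [0,0,0,0,-0.2]
  ]
}}

```text
time: 22.95
tool_pos: [0.4326, 0.3003, -0.0144]
tool_rot: [3.141, 0.001, -2.98]
contact_force: [-0.5, 0.0, -0.4]
opening: 0.0643
grip_force: 0.0
```

>>> {"name": "move_arm", "arguments": {
  "rows": [
    [0,0,0,0,0.4],
    [0,0,0,0,0.4],
    [0,0,0,0,1],
    [0,0,0,0,1],
    [0,0,0,0,1],
    [0,0,0,0,1],
    [0,0,0,0,1],
    [0,0,0,0,1]
  ]
}}

```text
time: 23.75
tool_pos: [0.432, 0.3002, -0.015]
tool_rot: [3.141, 0.0, -2.979]
contact_force: [-1.1, 1.3, -0.2]
opening: 0.0117
grip_force: 30.0
```

>>> {"name": "move_arm", "arguments": {
  "rows": [
    [0,0,4,0,1],
    [0,0,10,0,1],
    [0,0,20,0,1],
    [0,0,30,0,1],
    [0,0,35,0,1],
    [0,0,35,0,1],
    [0,0,25,0,1],
    [0,0,11,0,1],
    [0,0,0,0,1]
  ]
}}

```text
time: 24.65
tool_pos: [0.4325, 0.3003, 0.1563]
tool_rot: [3.141, 0.002, -2.979]
contact_force: [-0.3, 0.5, -7.2]
opening: 0.0112
grip_force: 30.0
```

>>> {"name": "move_arm", "arguments": {
  "rows": [
    [0,-15,0,0,1],
    [0,-28,0,0,1],
    [0,-32,0,0,1],
    [0,-32,0,0,1],
    [0,-32,0,0,1],
    [0,-32,0,0.007,1],
    [8,-32,0,0.007,1],
    [14,-32,0,0.007,1],
    [14,-26,0,0.007,1],
    [10,-12,0,0,1],
    [5,-4,0,0,1],
    [0,0,0,0,1]
  ]
}}

```text
time: 25.85
tool_pos: [0.4827, 0.0231, 0.1541]
tool_rot: [3.141, -0.002, -2.952]
contact_force: [0.1, -0.4, -6.1]
opening: 0.0115
grip_force: 30.0
```

Run:
```python
from meas import *
st,im=snap('wrist','w10.png'); print(st['tool_pos'],st['tool_rot'],st['time'],st['opening'],st['contact_force'],st['torque'])
tp=st['tool_pos']; yaw=st['tool_rot'][2]+np.pi; u=tp[2]+.015
ex=np.array([np.cos(yaw),np.sin(yaw),0]); ey=np.array([-ex[1],ex[0],0]); c=np.array([tp[0],tp[1],u+.012])
print(proj('wrist',[c-ex*.05-ey*.026,c-ex*.05+ey*.026],st).round(1))
S=cv2.GaussianBlur(im,(5,5),0); g=cv2.cvtColor(S,cv2.COLOR_RGB2GRAY)
for r in(130,150,170,190): print(r,g[r,230:415:4].tolist())
for x in(290,340,360): print(x,g[80:180:3,x].tolist())
```

```text
[0.48269051 0.02309822 0.15405097] [ 3.14061602e+00 -1.86312420e-03 -2.95227472e+00] 25.85 0.01146923013454697 [ 0.13901326 -0.40409831 -6.11373619] [0.0684656  0.01837274 0.02552052]
[[272.5 149.9]
 [372.2 149.8]]
130 [190, 190, 188, 188, 188, 188, 188, 194, 142, 140, 141, 63, 60, 72, 90, 89, 88, 88, 73, 130, 142, 142, 142, 142, 142, 141, 142, 142, 141, 142, 141, 140, 123, 62, 70, 132, 132, 137, 175, 169, 165, 102, 100, 99, 99, 122, 168]
150 [189, 189, 188, 189, 189, 189, 190, 189, 189, 188, 170, 113, 91, 90, 90, 121, 136, 136, 137, 136, 132, 139, 139, 135, 134, 131, 135, 136, 135, 136, 136, 141, 140, 136, 140, 165, 169, 170, 168, 114, 99, 98, 98, 99, 129, 168, 168]
170 [189, 188, 134, 126, 125, 126, 126, 126, 125, 126, 107, 100, 107, 107, 169, 200, 201, 200, 200, 200, 200, 201, 201, 200, 199, 199, 199, 199, 198, 200, 201, 201, 199, 197, 190, 104, 100, 100, 101, 100, 100, 100, 100, 99, 100, 131, 97]
190 [188, 188, 152, 125, 125, 125, 124, 125, 126, 126, 125, 99, 109, 107, 108, 107, 107, 106, 107, 104, 145, 169, 172, 170, 174, 155, 149, 151, 105, 107, 108, 108, 104, 103, 99, 128, 125, 125, 125, 126, 125, 125, 126, 125, 124, 96, 138]
290 [189, 188, 189, 188, 189, 189, 188, 188, 188, 173, 143, 137, 106, 93, 94, 79, 72, 91, 90, 90, 75, 67, 67, 97, 165, 196, 200, 201, 200, 200, 200, 201, 200, 200]
340 [110, 101, 101, 100, 100, 100, 100, 99, 100, 102, 138, 152, 158, 117, 86, 88, 118, 144, 145, 145, 145, 111, 68, 106, 180, 199, 200, 199, 200, 200, 199, 199, 199, 198]
360 [100, 101, 100, 100, 100, 101, 100, 99, 100, 96, 110, 179, 134, 114, 121, 92, 70, 76, 73, 80, 137, 152, 143, 118, 181, 199, 199, 199, 198, 198, 198, 197, 197, 196]
```

>>> {"name": "move_arm", "arguments": {
  "rows": [
    [0,0,-12,0,1],
    [0,0,-12,0,1],
    [0,0,-8,0,1],
    [0,0,-6,0,1],
    [0,0,-6,0,1],
    [0,0,-6,0,1],
    [0,0,0,0,1]
  ]
}}

```text
time: 26.6
tool_pos: [0.4825, 0.0233, 0.1043]
tool_rot: [3.141, -0.001, -2.951]
contact_force: [-0.2, -0.0, -5.1]
opening: 0.012
grip_force: 30.0
```

>>> {"name": "move_arm", "arguments": {
  "rows": [
    [0,0,-5,0,1],
    [0,0,-4,0,1],
    [0,0,-4,0,1],
    [0,0,-3,0,1],
    [0,0,0,0,1]
  ]
}}

```text
time: 27.1
tool_pos: [0.4827, 0.0231, 0.0886]
tool_rot: [3.141, -0.001, -2.951]
contact_force: [0.7, -0.1, -5.7]
opening: 0.0115
grip_force: 30.0
```

>>> {"name": "move_arm", "arguments": {
  "rows": [
    [0,0,-2,0,1],
    [0,0,-1,0,1],
    [0,0,-1,0,1],
    [0,0,0,0,1]
  ]
}}

```text
time: 27.5
tool_pos: [0.483, 0.0232, 0.085]
tool_rot: [3.141, -0.0, -2.951]
contact_force: [-0.3, 0.4, -5.1]
opening: 0.0117
grip_force: 30.0
```

>>> {"name": "move_arm", "arguments": {
  "rows": [
    [0,0,-1,0,1],
    [0,0,-1,0,1],
    [0,0,-1,0,1],
    [0,0,0,0,1]
  ]
}}

```text
time: 27.9
tool_pos: [0.4829, 0.0231, 0.0819]
tool_rot: [3.141, -0.0, -2.951]
contact_force: [-0.4, -0.0, -5.4]
opening: 0.0116
grip_force: 30.0
```

>>> {"name": "move_arm", "arguments": {
  "rows": [
    [0,0,-1,0,1],
    [0,0,-1,0,1],
    [0,0,0,0,1]
  ]
}}

```text
time: 28.2
tool_pos: [0.4829, 0.0232, 0.0799]
tool_rot: [3.141, -0.0, -2.951]
contact_force: [1.2, -0.3, -6.1]
opening: 0.0117
grip_force: 30.0
```

>>> {"name": "move_arm", "arguments": {
  "rows": [
    [0,0,-0.8,0,1],
    [0,0,-0.7,0,1],
    [0,0,0,0,1]
  ]
}}

```text
time: 28.5
tool_pos: [0.4829, 0.0232, 0.0784]
tool_rot: [3.141, -0.0, -2.951]
contact_force: [-0.5, 0.1, -5.8]
opening: 0.0117
grip_force: 30.0
```

>>> {"name": "move_arm", "arguments": {
  "rows": [
    [0,0,-0.5,0,1],
    [0,0,-0.5,0,1],
    [0,0,0,0,1]
  ]
}}

```text
time: 28.8
tool_pos: [0.4831, 0.0231, 0.0782]
tool_rot: [-3.141, 0.001, -2.951]
contact_force: [-3.6, 0.3, 3.6]
opening: 0.0117
grip_force: 30.0
```

>>> {"name": "move_arm", "arguments": {
  "rows": [
    [0,0,-0.5,0,1],
    [0,0,0,0,1]
  ]
}}

```text
time: 29.0
tool_pos: [0.4831, 0.0232, 0.0781]
tool_rot: [-3.141, 0.001, -2.951]
contact_force: [-4.4, 0.2, 8.8]
opening: 0.0117
grip_force: 30.0
```

Contact came at the expected height. Easing off, releasing slowly and rising clear.

>>> {"name": "move_arm", "arguments": {
  "rows": [
    [0,0,0.7,0,1],
    [0,0,0,0,1],
    [0,0,0,0,0.5],
    [0,0,0,0,0.2],
    [0,0,0,0,0],
    [0,0,0,0,0],
    [0,0,0,0,0]
  ]
}}

```text
time: 29.7
tool_pos: [0.4831, 0.0231, 0.0777]
tool_rot: [3.142, 0.0, -2.951]
contact_force: [0.2, 0.4, 0.6]
opening: 0.0443
grip_force: 0.0
```

>>> {"name": "move_arm", "arguments": {
  "rows": [
    [0,0,5,0,0],
    [0,0,15,0,0],
    [0,0,25,0,0],
    [0,0,30,0,-0.5],
    [0,0,30,0,-1],
    [0,0,25,0,-1],
    [0,0,15,0,-1],
    [0,0,0,0,-1],
    [0,0,0,0,-1]
  ]
}}

```text
time: 30.6
tool_pos: [0.4828, 0.0232, 0.2224]
tool_rot: [3.141, -0.0, -2.951]
contact_force: [-0.8, -0.2, 0.0]
opening: 0.0888
grip_force: 0.0
```

Run:
```python
from meas import *
st,im=snap('wrist','w11.png'); print(st['tool_pos'],st['tool_rot'],st['time'],st['opening'],st['contact_force'])
c=np.array([.4837,.0231,.0934+.012]); ex=np.array([np.cos(.19),np.sin(.19),0]); ey=np.array([-ex[1],ex[0],0])
pr=proj('wrist',[c-ex*.05-ey*.026,c-ex*.05+ey*.026,c+ex*.05-ey*.026,c+ex*.05+ey*.026],st);print(pr.round(1))
g=cv2.cvtColor(cv2.GaussianBlur(im,(3,3),0),cv2.COLOR_RGB2GRAY)
for r in(140,160,190,215): print(r,g[r,270:375:3].tolist())
for x in(300,345): print(x,g[100:245:3,x].tolist())
t,i2=snap('top','t11.png'); i1=cv2.imread('pics/top0.png')[:,:,::-1]
d=cv2.absdiff(i1,i2).max(2)
print('jar,reagent diff',d[147:168,368:389].mean(),d[150:171,277:298].mean())
```

```text
[0.48278484 0.02317212 0.2224344 ] [ 3.14148105e+00 -7.31268232e-05 -2.95140155e+00] 30.6 0.08879936226846058 [-0.83740446 -0.18768452  0.03468869]
[[294.1 133.8]
 [348.6 133.7]
 [296.1 232.2]
 [346.5 232.2]]
140 [181, 181, 181, 181, 180, 131, 147, 79, 84, 103, 102, 102, 166, 193, 193, 193, 194, 194, 194, 193, 194, 194, 193, 193, 193, 190, 137, 147, 142, 150, 162, 161, 160, 161, 161]
160 [118, 119, 119, 119, 118, 77, 75, 65, 75, 104, 102, 167, 190, 193, 192, 147, 125, 110, 154, 152, 193, 194, 194, 194, 193, 184, 127, 124, 89, 110, 95, 94, 94, 95, 94]
190 [118, 117, 118, 117, 118, 102, 98, 78, 78, 101, 100, 101, 101, 101, 99, 87, 99, 103, 99, 87, 100, 100, 102, 101, 100, 91, 76, 91, 90, 118, 118, 119, 118, 118, 118]
215 [178, 179, 180, 178, 162, 159, 117, 81, 79, 129, 131, 131, 130, 131, 129, 110, 128, 129, 123, 92, 108, 130, 131, 129, 128, 104, 75, 81, 90, 119, 119, 117, 117, 117, 135]
300 [180, 179, 164, 109, 124, 97, 88, 86, 54, 63, 62, 83, 101, 102, 102, 103, 104, 102, 101, 101, 102, 103, 103, 102, 102, 101, 101, 101, 103, 102, 100, 102, 101, 118, 133, 133, 131, 131, 131, 130, 130, 129, 128, 125, 85, 79, 70, 69, 69]
345 [127, 163, 162, 129, 170, 125, 108, 107, 112, 137, 137, 139, 185, 190, 189, 176, 186, 187, 186, 185, 184, 184, 177, 99, 95, 95, 94, 96, 93, 93, 91, 102, 112, 111, 106, 108, 106, 100, 104, 105, 103, 104, 103, 100, 81, 78, 70, 70, 69]
jar,reagent diff 5.6439909297052155 4.666666666666667
```

The weight plate's edges (columns ~295–346, rows ~134–232) match the prediction, so it lies flat and lengthwise. The jar and bottle pixels are essentially unchanged.

```bash
python3 -c "
from cell import workorder
print(workorder.hand_in())"
```

```text
the job is handed in; nothing more can be done
None
```

The job is handed in at about 31 s: the carrier rests on the stacker pile (top found at about 79 mm), the weight lies lengthwise on it, and the jar and bottle look unmoved in the top view; on the first try the fingers shut above the carrier without gripping, because their real tips sit 37 mm above the reported TCP.

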